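Hook the clip-on lamp under the bench shelf and switch it on

TASK

Hang the blue clip-on lamp on the white slotted upright so that its two hook tabs go into the top two of the three slots, and push it down until both tabs have dropped fully home. Then switch it on: press the green key on the grey power console firmly until you feel it resist, and let go. Leave the beaker, the jar and the shell where they are.

Things in the scene. Friction and masses are not known exactly. Their poses are not given: they have to be found in the camera images.
- lamp: Loose LED lamp, 0.25 to 0.4 kg, standing flat on the bench. Blue head 120 (x) x 80 (y) x 20 high; on it an orange grip rib 14 thick (y), x=-35 to 57, top at 70; at the +x end a back plate 50 wide, 100 high, rear face at x=63, with two hook tabs pointing +x, 50 apart. Origin: centre of the head's underside, z up. Hung, its x axis points as the stand's and its underside is 145 above the bench.
- tab_top (a point): Underside of the upper tab's neck at the back plate's rear face, (63, 0, 85) mm in the lamp frame, axes as the lamp's. Each steel tab is 8 wide (y): a neck 10 high reaches 11.5 out of the plate towards +x; its last 5 turn down as a lip to 10 below the neck's underside (20 high overall there).
- tab_low (a point): The same point of the lower tab, (63, 0, 35) mm in the lamp frame; that tab is alike.
- lamp_rib (a point): A good point to pinch on the orange rib (its sides face +-y), (0, 0, 52) mm in the lamp frame, 18 below the rib's top, within 25 of the centre of mass along x.
- stand: White upright fixed to the bench, 80 wide, 4 thick; three slots one above the other on its centre line, each 14 wide, 28 high, lower edges 130, 180, 230 above the bench, cut right through; flanges behind it. Origin: on the bench under the middle of the front face (plane x=0, facing the robot); +x points into the slots. Foot 10 high, 10 in front of the face. A clear shelf overhangs the front.
- slot_top (a point): Middle of the lower edge of the top slot, on the front face, 230 above the bench; axes as the stand's. Hung, tab_top lies here or up to 3 mm to -x (the hooks have 2.5 mm play). To enter, the lamp must be 10 to 18 mm higher than hung (14 is the middle); pushed in until its back plate meets the face, it then drops by that.
- slot_mid (a point): The same point of the middle slot, 180 above the bench. When hung, tab_low lies here.
- shelf_edge (a point): Middle of the lower front edge of the clear shelf (160 wide, blue front edge, small bottles fixed on it): (-62, 0, 335) mm in the stand frame. A gripper pointing straight down cannot bring the lamp to the slots under it; a tool leaning about 30 degrees, its body on the -x side of its fingers, can.
- console: Grey power console fixed to the bench, 120 x 130 x 45 box propped up so that its face slopes 25 degrees down towards -x (the robot side at yaw 0); its rear top edge is 92 high. Origin on the bench under it, x to its rear, z up.
- key_top (a point): Centre of the top of the green key, 28 x 28 mm square, standing 3 proud of the console's sloping face, about 65 above the bench. Its z axis is the outward normal of the face (25 degrees from vertical, leaning to the console's -x); press along -z.
- key (a joint): Travel of the green key in m: 0 free, 0.0015 at its stop; spring 4 N per mm (it counts as pressed at 0.001, 4 N), springs back when let go.
- board: Wooden dissecting board 130 x 120 x 18 lying fixed on the bench in front of the upright, under the lamp's place. Origin: centre of its underside.
- shell: Bystander: terracotta-coloured limpet shell, 46 across, 24 high, loose on the board. Origin: centre of its underside.
- beaker: Bystander: glass beaker, 68 across, 85 high, loose. Origin: centre of its underside.
- jar: Bystander: amber jar, 60 across, 85 high, loose. Origin: centre of its underside.
Things that resemble listed ones, but are neither listed nor needed, are in the scene too. Several things have the shape of the console; the one meant has the colours described above. Leave any red or yellow look-alike of the lamp alone.

How it is judged:
On the way, in this order (a step that is already met when the one before it is completed fails the run):
1. both hook tabs of the lamp are in the top two slots and down on their lower edges (x of tab_top in the frame of slot_top between -0.005 and 0.003 m and y of tab_top in the frame of slot_top between -0.005 and 0.005 m and z of tab_top in the frame of slot_top between -0.003 and 0.004 m and x of tab_low in the frame of slot_mid between -0.005 and 0.003 m and y of tab_low in the frame of slot_mid between -0.005 and 0.005 m and z of tab_low in the frame of slot_mid between -0.003 and 0.004 m), for 0.2 s.
2. the green key is pressed with at least 4 N (value of joint key above 0.001 m), for 0.05 s.
At the end, for the whole second after the job is handed in: The lamp hangs at rest by both tabs in the top two slots: each tab point is within 5 mm sideways of its slot point, 5 mm before to 3 mm behind the face, 3 mm below to 4 mm above the slot's lower edge; the key was pressed after that and is released (under 0.4 mm) (all of step 1 and linear speed of lamp below 0.02 m/s and value of joint key below 0.0004 m); the robot touches nothing.
It fails at once if the glass beaker is shifted by more than 25 mm or tipped over (distance of beaker from where it was at the start of the episode above 0.025 m or angle between beaker's own z axis and vertical above 0.5 rad).
It fails at once if the amber jar is shifted by more than 25 mm or tipped over (distance of jar from where it was at the start of the episode above 0.025 m or angle between jar's own z axis and vertical above 0.5 rad).
It fails at once if the shell is shifted by more than 25 mm or tipped over (distance of shell from where it was at the start of the episode above 0.025 m or angle between shell's own z axis and vertical above 0.5 rad).
It also fails if it takes over 64 s, if anything falls off the work surface, if the arm or the gripper's body presses on something with over 40 N, if the wrist force passes 120 N, or if a joint passes its speed limit or range.

ROBOT

A 6-joint arm with a two-finger parallel gripper is mounted at the origin on the work surface. World frame = base frame: x ahead of the robot, y to its left, z up, the work surface at z = 0. Lengths are in m, angles in rad, forces in N, time in s.
With the tool pointing down it reaches from about 0.3 to 0.75 m from the base axis. Payload 8.5 kg.
Tool frame: the origin (TCP) lies midway between the tips of the shut fingers; the grasp point (between the pads) lies 19 mm behind it; y points along the fingers, x is the direction in which the jaws open and shut, and the axes are right-handed (so a half turn about y gives the same grasp; the last joint's range is limited). The gripper opens to 88 mm and grips with 3 to 60 N. Pads are 18 mm wide; open, the fingers measure 123 mm over their backs; the gripper's body (75 mm by 187 mm) begins 45 mm behind the grasp point.
Start: joints at [0.917, 0.381, 1.297, -0, 1.464, -0.215], TCP at [0.234, 0.498, 0.239] pointing down, gripper open.
Joint ranges: [-3.11, 3.11], [-0.89, 2.33], [0.22, 2.48], [-1.42, 4.56], [0.17, 2.85], [-2.88, 2.88]. Speed limits (rad/s): [2.39, 2.39, 3.14, 3.14, 3.14, 3.14].

INTERFACE

Orientations are given as [roll, pitch, yaw] about the fixed x, y, z axes, in that order (R = Rz(yaw) Ry(pitch) Rx(roll)).
In Python, from rig import status, vision, workorder gives the robot as it stands.
- The arm moves only by the tool jog_arm, never from a script. Its argument "deltas" is a list of rows, each a list of 3 entries, a list of its own where there are three numbers: the turn, a rotation vector about the tool's x, y, z in rad, then the shift along the tool's x, y, z in mm, then the opening, from 0 (shut) to 1 (fully open). In form: [[[rx, ry, rz], [dx, dy, dz], hand], ...]. A call has 1 to 12 rows; each row is the pose to reach, as a shift and turn from the pose commanded when the call began, along the tool's axes at that moment; what a row does not reach only later rows make up. A row lasts 1/8 s, in which the tool goes at most 62.5 mm and 10.7 degrees, less where a joint would pass 70% of its speed; a pose out of reach is approached as far as the arm can. A call with a gripper value outside its range is refused whole. The fingers move at their own pace and stop on an object; the grip force is fixed at half the most. Time passes only in rows, so rows that repeat a pose let the fingers close. It gives the time, the measured TCP pose, the force and the opening at its end, in the units of the state.
- status.read_state(): the state, without advancing time (a new reading comes with each control period).
- vision.capture(name): name is "side" or "top"; returns a dict with "image" (480x640x3 uint8, red, green, blue), "depth" (480x640 float32, m along the optical axis (not along the pixel's ray), 0 where there is no reading), "camera_matrix" (3x3 intrinsics, pixels), "distortion" ([k1, k2, p1, p2, k3] as OpenCV has them; the pictures are not rectified), "origin" and "rotation" of the camera in the world. Camera axes: x right, y down, z forward; pixel columns grow to the right and rows downward; lengths in m; the calibration is good to about 2 mm. A picture is of the moment at which its call begins.
- workorder.close_job(): hands the job in, once; it reports no verdict.
The state is a dict: "clock": time; "qpos": joint angles; "qd": joint speeds; "joint_torque": joint torques, N m; "tcp_pos": TCP position; "eef_rot": TCP orientation; "force": force on the tool from outside, world axes, zero at the start; "torque": the same for the moment, N m; "width": opening from 0.0 (shut) to 1.0 (fully open).
Only numpy, scipy, OpenCV 4.12 (cv2) and the standard library are available. Lean on these libraries where they do the work, as an engineer would, in place of code of your own. Each camera call takes 0.05 s, during which the arm holds its last target.

## Working session

There is one attempt and no reset: what is moved stays moved. The work goes in short steps, Python scripts to look and compute and a tool call to move; the robot and the scene stay as the last step left them, time stands still between calls to the robot, and variables do not carry over. Pictures are saved under pics/ and viewed, and the job is handed in when it is done.

Besides the shell and the picture viewer there is one more tool, called after "Emit:" as name(argument=value, ...) on one line, values as JSON. jog_arm: Moves the arm, as the interface text tells. Its arguments: {"type":"object","properties":{"deltas":{"type":"array"}},"required":["deltas"]}

```bash
ls; mkdir -p pics
python3 - <<'E'
from rig import status, vision, workorder
import cv2,numpy as np
s=status.read_state(); print(s)
for n in("side","top"):
    c=vision.capture(n); cv2.imwrite(f"pics/{n}0.png",c["image"][:,:,::-1]); np.savez(f"{n}0.npz",**c)
    print(n,c["camera_matrix"].tolist(),c["distortion"],c["origin"],np.array(c["rotation"]).tolist())
E
```

```text
pics
{'clock': 0.0, 'qpos': array([ 9.16665648e-01,  3.81175532e-01,  1.29823690e+00, -2.84295970e-05,
        1.46357929e+00, -2.15328223e-01]), 'qd': array([-3.52513621e-04,  2.43503299e-04,  1.55407238e-05, -5.27402807e-04,
       -2.87655453e-03,  1.34587019e-03]), 'joint_torque': array([ 9.81059638e-04, -4.37936389e+01, -2.24557382e+01,  7.13769556e-02,
        3.52256116e-02, -1.72665691e-04]), 'tcp_pos': array([0.23352368, 0.49766166, 0.2381568 ]), 'eef_rot': array([-1.57052500e+00,  1.37279728e-03,  1.13199712e+00]), 'force': array([0.11884734, 0.00721178, 0.40629956]), 'torque': array([0.01983286, 0.03244939, 0.01440487]), 'width': 1.0005817306045266}
side [[465.2810590086195, 0.0, 317.25515354002863], [0.0, 465.2810590086195, 243.64190270882025], [0.0, 0.0, 1.0]] [-0.08762962  0.          0.          0.          0.        ] [ 0.13801806 -0.83191714  0.7890185 ] [-2.144281448698604, -0.003581688875514022, -0.390274660730616]
top [[494.4036819164523, 0.0, 326.5436927408913], [0.0, 494.4036819164523, 242.71912759153858], [0.0, 0.0, 1.0]] [-0.02205785  0.          0.          0.          0.        ] [0.36551695 0.00392607 1.39429213] [-3.028683244027401, 0.0010063022219968243, -1.5518627410206036]
```

View pics/side0.png

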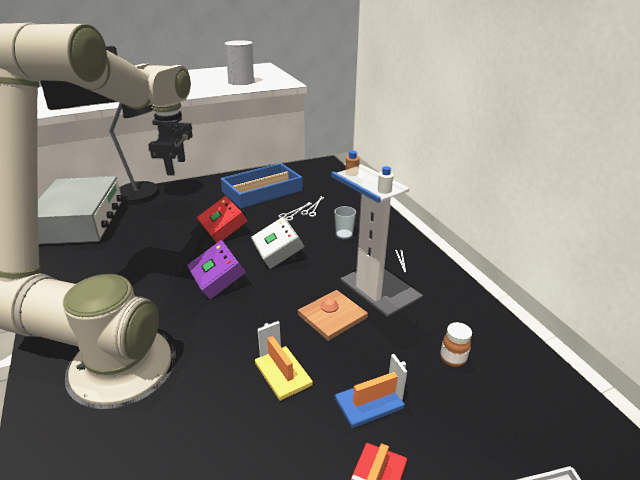

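View pics/top0.png

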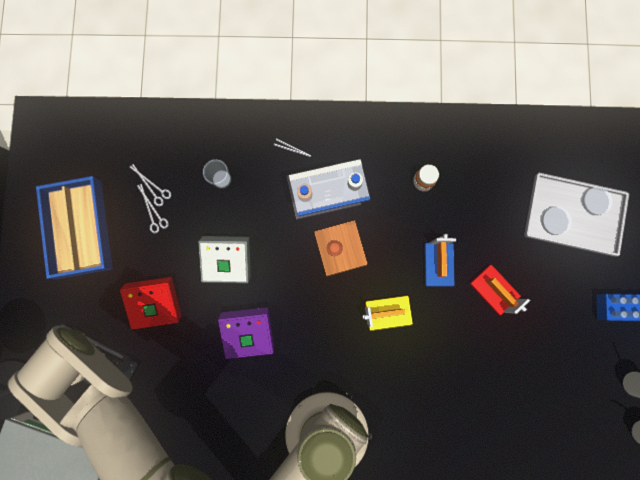

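The side view shows the blue lamp at about (370,400), the upright at (375,240) with the shelf at (370,183), and the light-grey console at (277,242). Red and purple console look-alikes are also in view. In the top view the lamp is at (440,262), the upright/shelf at (330,190), the grey console at (223,260), the shell at (335,248), the beaker at (216,173) and the jar at (427,178).

```bash
cat > h.py <<'E'
import numpy as np,cv2
from scipy.spatial.transform import Rotation as R
def load(n): 
    d=np.load(n,allow_pickle=True); return {k:d[k] for k in d}
def rot(c):
    r=np.array(c["rotation"]); return r if r.shape==(3,3) else R.from_euler('xyz',r).as_matrix()
def rays(c,uv):
    p=cv2.undistortPoints(np.array(uv,float).reshape(-1,1,2),c["camera_matrix"],c["distortion"]).reshape(-1,2)
    return np.c_[p,np.ones(len(p))]@rot(c).T      # z-depth 1 rays, world
def cloud(c):
    h,w=c["depth"].shape; u,v=np.meshgrid(np.arange(w),np.arange(h))
    r=rays(c,np.c_[u.ravel(),v.ravel()])
    P=c["origin"]+r*c["depth"].reshape(-1,1)
    P[c["depth"].ravel()==0]=np.nan
    return P.reshape(h,w,3)
def onz(c,uv,z):
    r=rays(c,uv); return c["origin"]+r*((z-c["origin"][2])/r[:,2])[:,None]
def proj(c,P):
    M=rot(c); rv=cv2.Rodrigues(M.T)[0]; return cv2.projectPoints(np.array(P,float).reshape(-1,1,3),rv,-M.T@c["origin"],c["camera_matrix"],c["distortion"])[0].reshape(-1,2)
E
python3 - <<'E'
from h import *
for n in("top","side"):
    c=load(n+"0.npz"); P=cloud(c)
    hsv=cv2.cvtColor(c["image"],cv2.COLOR_RGB2HSV)
    b=(P[...,2]<0.02)&(P[...,2]>-.02)&(hsv[...,2]<40); print(n,"bench z",np.nanmedian(P[b][:,2]),b.sum())
    box=(slice(225,300),slice(415,465)) if n=="top" else (slice(345,430),slice(330,410))
    m=np.zeros(b.shape,bool); m[box]=1
    H,S,V=[hsv[...,i] for i in range(3)]
    blue=m&(H>100)&(H<125)&(S>120)&(V>60); Q=P[blue]; print("blue",blue.sum(),np.nanpercentile(Q,[2,50,98],axis=0))
    top=blue&(abs(P[...,2]-.02)<.006); 
    yx=np.argwhere(blue)[:,::-1].astype(float); X=onz(c,yx,.02)[:,:2].astype(np.float32)
    print(cv2.minAreaRect(X), X.mean(0))
    o=m&(H>5)&(H<22)&(S>120)&(V>80); Q=P[o]; print("orange",o.sum(),np.nanpercentile(Q,[2,50,98],axis=0))
    Qt=Q[Q[:,2]>.062]; print("ribtop",len(Qt),cv2.minAreaRect(Qt[:,:2].astype(np.float32)) if len(Qt)>3 else None)
c=load("top0.npz")
cv2.imwrite("pics/topz.png",cv2.resize(c["image"][140:330,170:490,::-1],None,fx=2.5,fy=2.5,interpolation=cv2.INTER_CUBIC))
c=load("side0.npz")
cv2.imwrite("pics/sidez.png",cv2.resize(c["image"][150:440,190:510,::-1],None,fx=2,fy=2,interpolation=cv2.INTER_CUBIC))
E
```

```text
top bench z -0.0005760962193541719 95541
blue 934 [[ 0.40736047 -0.34691796  0.00070653]
 [ 0.45706106 -0.29580946  0.01908238]
 [ 0.52346839 -0.2679742   0.02519551]]
((0.466487854719162, -0.3077146112918854), (0.08120670169591904, 0.12159758061170578), 89.82352447509766) [ 0.45991588 -0.3043646 ]
orange 281 [[ 0.43485692 -0.31413302  0.02892356]
 [ 0.47743995 -0.30302149  0.06664409]
 [ 0.52235823 -0.29952442  0.0739693 ]]
ribtop 186 ((0.47934451699256897, -0.3070567548274994), (0.0895434319972992, 0.014969266019761562), 1.1276402473449707)
side bench z -4.258602329787475e-05 9167
blue 1375 [[ 0.41061544 -0.34717126  0.00613735]
 [ 0.44837796 -0.32837544  0.01905332]
 [ 0.52523635 -0.27033703  0.02222777]]
((0.46778416633605957, -0.31100523471832275), (0.12347888201475143, 0.08775336295366287), 0.823298454284668) [ 0.456104   -0.32410774]
orange 904 [[ 0.4351377  -0.31487234  0.02010511]
 [ 0.47829236 -0.3123268   0.0556008 ]
 [ 0.52540662 -0.29889827  0.07105591]]
ribtop 359 ((0.48126304149627686, -0.3066341280937195), (0.09434486925601959, 0.016802724450826645), 0.8185619115829468)
```

```bash
ls pics
```

```text
side0.png
sidez.png
top0.png
topz.png
```

View pics/topz.png

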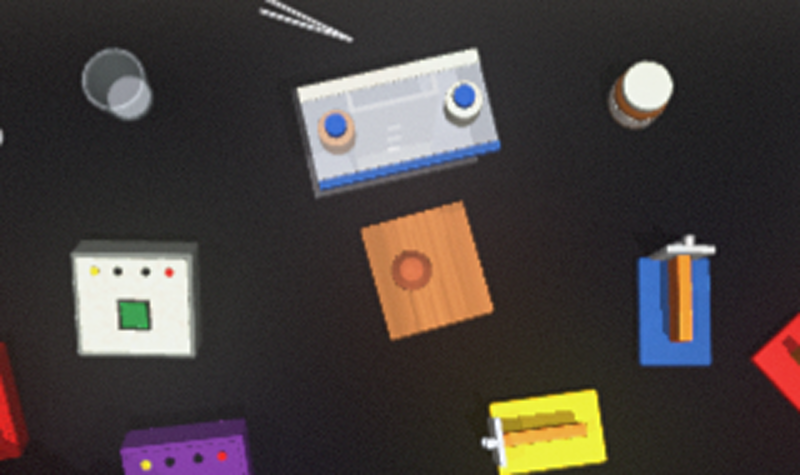

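View pics/sidez.png

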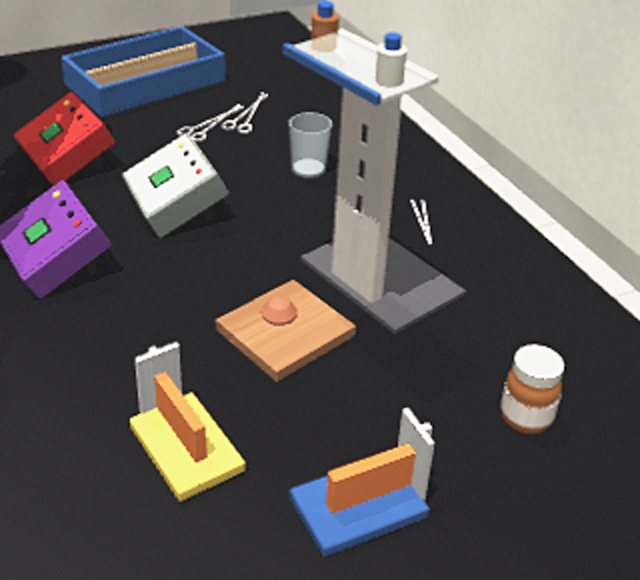

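Run:
```python
from h import *
c=load("side0.npz"); P=cloud(c)
# bounding box pts around the upright
reg=np.zeros(P.shape[:2],bool); reg[190:305,345:400]=1
hsv=cv2.cvtColor(c["image"],cv2.COLOR_RGB2HSV)
m=reg&(P[...,2]>.03)&(P[...,2]<.31)&(hsv[...,2]>110)
Q=P[m]; idx=np.argwhere(m)
# ransac vertical plane: n=(cos a, sin a)
best=None
rng=np.random.default_rng(0)
for _ in range(500):
    i,j=rng.choice(len(Q),2,replace=False); d=Q[j,:2]-Q[i,:2]; L=np.linalg.norm(d)
    if L<.03: continue
    n=np.array([d[1],-d[0]])/L; inl=abs((Q[:,:2]-Q[i,:2])@n)<.003
    if best is None or inl.sum()>best.sum(): best=inl
F=Q[best]; mu=F.mean(0); n=np.linalg.svd(F[:,:2]-mu[:2],full_matrices=False)[2][1]; n*=np.sign(n[0])
# full 3d
n3=np.linalg.svd(F-mu,full_matrices=False)[2][2]; n3*=np.sign(n3[0])
print(len(Q),best.sum(),"yaw",np.degrees(np.arctan2(n[1],n[0])),n3,mu)
t=np.array([-n[1],n[0]]); s=F[:,:2]@t; print("lateral",np.percentile(s,[0.5,1,5,50,95,99,99.5]),"mid",s.min()/2+s.max()/2, "d",mu[:2]@n)
# slots: dark pixels within
dark=np.zeros(reg.shape,np.uint8); dark[205:270,360:380]=1
dark=((dark>0)&(hsv[...,2]<90)).astype(np.uint8)
k,l,st,ce=cv2.connectedComponentsWithStats(dark)
for i in range(1,k):
    if st[i,4]<8: continue
    print(st[i],ce[i]); 
    px=np.argwhere(l==i)[:,::-1]
    r=rays(c,px); lam=((mu[:2]@n)-c["origin"][:2]@n)/(r[:,:2]@n); X=c["origin"]+r*lam[:,None]
    print(" lat",(X[:,:2]@t).min(),(X[:,:2]@t).max(),"z",X[:,2].min(),X[:,2].max())
# shelf blue edge & board in top view, console
c=load("top0.npz"); P=cloud(c); hsv=cv2.cvtColor(c["image"],cv2.COLOR_RGB2HSV); H,S,V=[hsv[...,i] for i in range(3)]
b=np.zeros(reg.shape,bool); b[190:225,285:375]=1; b&=(H>100)&(H<125)&(S>120)&(V>60)
print("shelf",np.nanmedian(P[b],0)); X=onz(c,np.argwhere(b)[:,::-1],.335)[:,:2].astype(np.float32); print(cv2.minAreaRect(X))
b=np.zeros(reg.shape,bool); b[215:280,308:372]=1; b&=(H>3)&(H<22)&(S>90)&(V>80)
print("board z",np.nanpercentile(P[b][:,2],[5,50,99])); X=onz(c,np.argwhere(b)[:,::-1],.018)[:,:2].astype(np.float32); print(cv2.minAreaRect(X))
# shell
g=np.zeros(reg.shape,bool); g[215:280,308:372]=1; g&=P[...,2]>.026; print("shell",P[g].mean(0),np.nanmax(P[g][:,2]))
```

```text
2630 1991 yaw 14.27817911688794 [9.69096424e-01 2.46681754e-01 4.82226637e-04] [0.6263997  0.00646518 0.16782798]
lateral [-0.18703253 -0.18654071 -0.18450339 -0.14956804 -0.10986689 -0.10603939
 -0.10532943] mid -0.1460182460097423 d 0.6086445504524822
[371 212   3   9  23] [371.82608696 215.7826087 ]
 lat -0.15054391878194762 -0.14254376534179278 z 0.23409837402885347 0.256532027019054
[369 230   3   9  19] [370.31578947 234.47368421]
 lat -0.14929137882386231 -0.1418194290823034 z 0.18388500227663962 0.20573900685928637
[368 247   3   9  21] [369.0952381  251.23809524]
 lat -0.15018182478480324 -0.142006500077149 z 0.1341542984188463 0.15696190569978363
shelf [0.56659859 0.00129982 0.34613514]
((0.5740376710891724, -0.006354600191116333), (0.0553005114197731, 0.15453305840492249), 1.0592341423034668)
board z [0.01089663 0.0174297  0.04016111]
((0.5087386965751648, -0.030933678150177002), (0.13323892652988434, 0.12223934382200241), 16.82094955444336)
shell [ 0.50769125 -0.01329963  0.03435186] 0.04597423142995516
```

Run:
```python
from h import *
for n,rg in(("top",(slice(232,287),slice(195,252))),("side",(slice(215,270),slice(248,308)))):
    c=load(n+"0.npz"); P=cloud(c); hsv=cv2.cvtColor(c["image"],cv2.COLOR_RGB2HSV); H,S,V=[hsv[...,i] for i in range(3)]
    m=np.zeros(H.shape,bool); m[rg]=1
    g=m&(H>45)&(H<85)&(S>80)&(V>50)
    Q=P[g]; print(n,"key",g.sum(),np.nanmedian(Q,0),np.argwhere(g).mean(0)[::-1])
    f=m&(S<40)&(V>130)&(P[...,2]>.03); F=P[f]
    # ransac plane
    rng=np.random.default_rng(0);best=None
    for _ in range(500):
        a=F[rng.choice(len(F),3,replace=False)]; nn=np.cross(a[1]-a[0],a[2]-a[0]); L=np.linalg.norm(nn)
        if L<1e-4: continue
        nn/=L
        if abs(nn[2])<.7: continue
        i=abs((F-a[0])@nn)<.002
        if best is None or i.sum()>best.sum(): best=i
    G=F[best]; mu=G.mean(0); nn=np.linalg.svd(G-mu)[2][2]; nn*=np.sign(nn[2])
    print(" normal",nn,"tilt",np.degrees(np.arccos(nn[2])),"az",np.degrees(np.arctan2(nn[1],nn[0])),"n",len(G),mu)
    print(" key height above plane",np.median((Q-mu)@nn))
    # key centre by ray to plane +3mm
    r=rays(c,[np.argwhere(g).mean(0)[::-1]])[0]; o=c["origin"]; l=((mu-o)@nn+.003)/(r@nn); print(" keyctr",o+r*l)
    # rotated rect of face edges
    x=np.array([nn[2],0,-nn[0]]);x/=np.linalg.norm(x); y=np.cross(nn,x)
    r2=cv2.minAreaRect(np.c_[(G-mu)@x,(G-mu)@y].astype(np.float32)); print(" rect",r2)
```

```text
top key 109 [0.44833112 0.28594858 0.06422033] [223.14678899 265.55963303]
 normal [-0.43201845  0.00760675  0.90183269] tilt 25.599978778144866 az 178.99127046824265 n 951 [0.46022439 0.28629896 0.0668328 ]
 key height above plane 0.0024866285911198612
 keyctr [0.44902326 0.28560198 0.06479939]
 rect ((-0.000378582626581192, -0.0004944652318954468), (0.11722040176391602, 0.127521812915802), 0.6460029482841492)
side key 60 [0.45156252 0.28634587 0.06499977] [270.03333333 237.88333333]
 normal [-0.42287372  0.00409057  0.90617939] tilt 25.017401568020258 az 179.44577980112658 n 713 [0.46174854 0.28164544 0.06719059]
 key height above plane 0.0015295915359652566
 keyctr [0.45055006 0.28390064 0.06526518]
 rect ((0.00011581182479858398, 0.0033542513847351074), (0.11804176867008209, 0.1321994662284851), 0.25573745369911194)
```

```bash
cat >> h.py <<'E'
def Rt(yaw,lean):
    s,c=np.sin(lean),np.cos(lean)
    return R.from_euler('z',yaw).as_matrix()@np.array([[0,s,c],[-1,0,0],[0,-c,s]])
def delta(p0,R0,p1,R1):
    return R.from_matrix(R0.T@R1).as_rotvec().round(4).tolist(), (R0.T@(np.array(p1)-p0)*1000).round(2).tolist()
def cur():
    from rig import status
    s=status.read_state(); return np.array(s["tcp_pos"]),R.from_euler('xyz',s["eef_rot"]).as_matrix(),s
E
python3 - <<'E'
from h import *
p,M,s=cur()
yaw=np.radians(.6); L=np.radians(30)
R1=Rt(yaw,L); A=R.from_euler('z',yaw).as_matrix()
o=np.array([.468,-.307,0]); g=o+A@[0,0,.052]; tcp=g+.019*R1[:,1]
pre=tcp-.1*R1[:,1]
print(tcp,pre)
print("mid",delta(p,M,[.40,.05,.26],Rt(yaw+.5,.2)))
print("pre",delta(p,M,pre,R1))
E
```

```text
[ 0.47749948 -0.30690052  0.03554552] [ 0.42750222 -0.30742411  0.12214806]
mid ([0.1138, 2.1836, -0.2201], [-334.59, -21.46, -340.9])
pre ([0.1614, 2.6111, -0.7004], [-646.29, 116.74, -517.68])
```

Emit:
jog_arm(deltas=[[[0.11,2.18,-0.22],[-335,-21,-341],1],[[0.11,2.18,-0.22],[-335,-21,-341],1],[[0.11,2.18,-0.22],[-335,-21,-341],1],[[0.11,2.18,-0.22],[-335,-21,-341],1],[[0.11,2.18,-0.22],[-335,-21,-341],1],[[0.11,2.18,-0.22],[-335,-21,-341],1],[[0.11,2.18,-0.22],[-335,-21,-341],1],[[0.11,2.18,-0.22],[-335,-21,-341],1],[[0.11,2.18,-0.22],[-335,-21,-341],1],[[0.11,2.18,-0.22],[-335,-21,-341],1],[[0.11,2.18,-0.22],[-335,-21,-341],1],[[0.11,2.18,-0.22],[-335,-21,-341],1]])

```text
clock: 1.6
tcp_pos: [0.3998, 0.0497, 0.2595]
eef_rot: [-1.371, -0.002, -1.062]
force: [0.8, -1.0, 0.2]
width: 0.997
```

Run:
```python
from h import *
p,M,s=cur(); print(p,s["eef_rot"],s["qpos"].round(3),s["clock"],s["force"])
yaw=np.radians(.6); L=np.radians(30)
R1=Rt(yaw,L); A=R.from_euler('z',yaw).as_matrix()
o=np.array([.468,-.307,0]); g=o+A@[0,0,.052]; tcp=g+.019*R1[:,1]
print("pre",delta(p,M,tcp-.1*R1[:,1],R1))
```

```text
[0.39976321 0.04973339 0.25954093] [-1.37107515 -0.00162583 -1.06202549] [-0.263  0.018  1.727  0.145  1.254  0.764] 1.6 [ 0.8006849  -0.95765617  0.17789662]
pre ([0.3167, 0.4686, -0.1756], [325.21, 105.47, -174.13])
```

Emit:
jog_arm(deltas=[[[0.317,0.469,-0.176],[325,105.5,-174],1],[[0.317,0.469,-0.176],[325,105.5,-174],1],[[0.317,0.469,-0.176],[325,105.5,-174],1],[[0.317,0.469,-0.176],[325,105.5,-174],1],[[0.317,0.469,-0.176],[325,105.5,-174],1],[[0.317,0.469,-0.176],[325,105.5,-174],1],[[0.317,0.469,-0.176],[325,105.5,-174],1],[[0.317,0.469,-0.176],[325,105.5,-174],1],[[0.317,0.469,-0.176],[325,105.5,-174],1]])

```text
clock: 2.72
tcp_pos: [0.4297, -0.3056, 0.1232]
eef_rot: [-1.046, -0.001, -1.554]
force: [0.2, -0.3, 0.2]
width: 1.0
```

Run:
```python
from h import *
from rig import vision
p,M,s=cur(); print(p,s["eef_rot"],s["qpos"].round(3),s["clock"],s["force"])
yaw=np.radians(.6); L=np.radians(30)
R1=Rt(yaw,L); A=R.from_euler('z',yaw).as_matrix()
o=np.array([.468,-.307,0]); g=o+A@[0,0,.052]; tcp=g+.019*R1[:,1]
print("grasp",delta(p,M,tcp,R1))
c=vision.capture("side"); cv2.imwrite("pics/side1.png",cv2.resize(c["image"][200:480,220:540,::-1],None,fx=2,fy=2))
```

```text
[ 0.42974258 -0.30558109  0.12323801] [-1.04614446e+00 -1.10164600e-03 -1.55428214e+00] [-1.065  0.371  1.834  0.67   0.791  0.042] 2.725 [ 0.16513986 -0.28571151  0.17756526]
grasp ([-0.0011, 0.0058, -0.0021], [2.01, 99.81, -2.62])
```

View pics/side1.png

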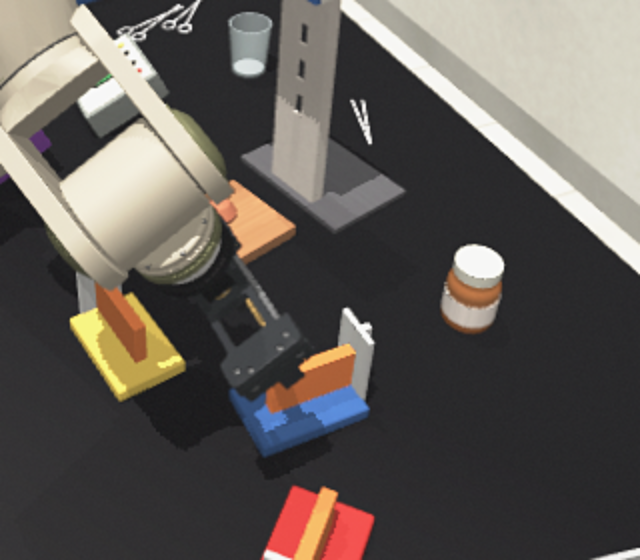

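The gripper is above and behind the blue lamp, at about (265,350) in this crop, leaning as planned, and the wrist is clear of the yellow look-alike. Next I advance along the fingers.

Emit:
jog_arm(deltas=[[[0,0.006,-0.002],[2,30,-2.5],1],[[0,0.006,-0.002],[2,60,-2.5],1],[[0,0.006,-0.002],[2,85,-2.5],1],[[0,0.006,-0.002],[2,100,-2.5],1],[[0,0.006,-0.002],[2,100,-2.5],1],[[0,0.006,-0.002],[2,100,-2.5],1]])

```text
clock: 3.52
tcp_pos: [0.4776, -0.3085, 0.0357]
eef_rot: [-1.046, -0.001, -1.562]
force: [-0.1, -0.1, 0.6]
width: 1.001
```

Run:
```python
from h import *
p,M,s=cur(); print(p,s["eef_rot"],s["force"])
```

```text
[ 0.47757286 -0.30851053  0.0356727 ] [-1.04567454e+00 -5.30626855e-04 -1.56177551e+00] [-0.05513636 -0.14259767  0.58041408]
```

Emit:
jog_arm(deltas=[[[0,0,0],[-1.5,0,0],1],[[0,0,0],[-1.5,0,0],0],[[0,0,0],[-1.5,0,0],0],[[0,0,0],[-1.5,0,0],0],[[0,0,0],[-1.5,0,0],0],[[0,0,0],[-1.5,0,0],0],[[0,0,0],[-1.5,0,0],0],[[0,0,0],[-1.5,0,0],0]])

```text
clock: 4.53
tcp_pos: [0.4776, -0.307, 0.0348]
eef_rot: [-1.046, 0.0, -1.562]
force: [-0.3, -0.4, 0.3]
width: 0.23
```

Run:
```python
from h import *
p,M,s=cur(); print(p,s["eef_rot"],s["force"],s["width"]*88)
# world up 90 in tool axes
print((M.T@[0,0,90]).round(1))
```

```text
[ 0.47760662 -0.30698318  0.03481006] [-1.04633608e+00  3.18450171e-04 -1.56189827e+00] [-0.29529478 -0.43761615  0.33269006] 20.270234894878353
[ -0.  -77.9  45.1]
```

Emit:
jog_arm(deltas=[[[0,0,0],[0,0,0],0],[[0,0,0],[0,0,0],0],[[0,0,0],[0,0,0],0],[[0,0,0],[0,0,0],0]])

```text
clock: 5.03
tcp_pos: [0.4776, -0.3067, 0.0348]
eef_rot: [-1.046, 0.001, -1.562]
force: [-0.1, 1.9, 0.8]
width: 0.157
```

Emit:
jog_arm(deltas=[[[0,0,0],[0,-5,3],0],[[0,0,0],[0,-13,7.5],0],[[0,0,0],[0,-26,15],0],[[0,0,0],[0,-43,25],0],[[0,0,0],[0,-61,35],0],[[0,0,0],[0,-78,45],0],[[0,0,0],[0,-87,50],0],[[0,0,0],[0,-87,50],0]])

```text
clock: 6.02
tcp_pos: [0.4773, -0.3071, 0.1357]
eef_rot: [-1.046, -0.001, -1.562]
force: [0.3, 0.2, -3.3]
width: 0.154
```

Run:
```python
from h import *
from rig import vision
p,M,s=cur(); print(p,s["eef_rot"],s["force"],s["torque"],s["width"]*88)
c=vision.capture("side"); cv2.imwrite("pics/side2.png",cv2.resize(c["image"][200:480,220:540,::-1],None,fx=2,fy=2))
```

```text
[ 0.47729621 -0.30712145  0.13569685] [-1.04585131e+00 -7.27935117e-04 -1.56191407e+00] [ 0.32080162  0.19563384 -3.32336713] [ 0.06201859  0.62991932 -0.0406263 ] 13.58156180349044
```

View pics/side2.png

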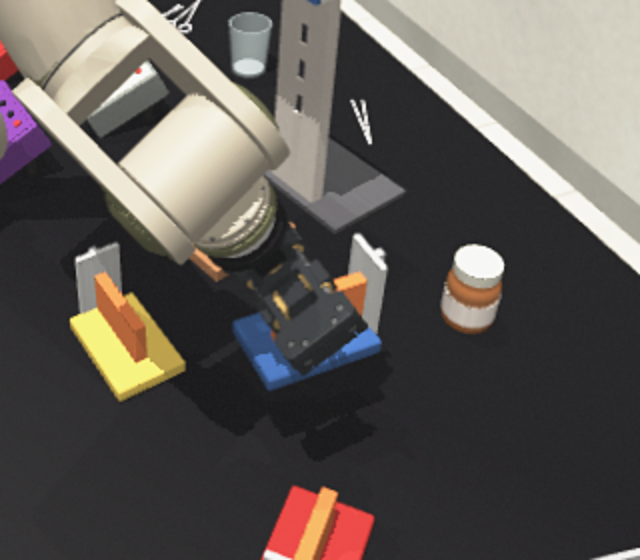

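The lamp is held level in the crop: rib pinched at about (310,320), back plate at (368,280), and a weight of about 3.3 N is registered. Next I raise it and bring it in front of the upright.

```bash
cat >> h.py <<'E'
SY=np.radians(14.28); SA=R.from_euler('z',SY).as_matrix(); SO=np.array([.6258,.0086,0])
def st(x,y,z): return SO+SA@np.array([x,y,z])
E
python3 - <<'E'
from h import *
p,M,s=cur(); R1=Rt(SY,np.pi/2-1.046)
print(st(-.17,0,.194),delta(p,M,[.4773,-.3071,.20],M),delta(p,M,st(-.17,0,.2),R1))
E
```

```text
[ 0.46105268 -0.03333233  0.194     ] ([0.0, 0.0, 0.0], [0.17, -56.21, 32.69]) ([0.0005, -0.2082, 0.12], [-273.73, -63.02, 20.67])
```

Emit:
jog_arm(deltas=[[[0,0,0],[0,-14,8],0],[[0,0,0],[0,-28,16],0],[[0,0,0],[0,-42,24],0],[[0,0,0],[0,-56,33],0],[[0,-0.02,0.012],[-20,-57,32],0],[[0,-0.05,0.03],[-55,-58,30],0],[[0,-0.08,0.05],[-95,-59,28],0],[[0,-0.11,0.065],[-140,-60,26],0],[[0,-0.145,0.084],[-185,-61,25],0],[[0,-0.175,0.1],[-225,-62,23],0],[[0,-0.2,0.115],[-255,-63,22],0],[[0,-0.208,0.12],[-274,-63,21],0]])

```text
clock: 7.58
tcp_pos: [0.4601, -0.0306, 0.1997]
eef_rot: [-1.048, 0.001, -1.319]
force: [0.1, -0.5, -3.0]
width: 0.156
```

Emit:
jog_arm(deltas=[[[0,0,0],[0,0,0],0],[[0,0,0],[0,0,0],0]])

```text
clock: 7.82
tcp_pos: [0.4612, -0.0331, 0.2001]
eef_rot: [-1.047, 0.0, -1.321]
force: [0.0, 0.3, -3.7]
width: 0.158
```

Run:
```python
from h import *
from rig import vision
p,M,s=cur(); print(p,s["eef_rot"],s["qpos"].round(2),s["force"],s["width"]*88,s["clock"])
print("stand frame tcp",SA.T@(p-SO),"yaw err",np.degrees(s["eef_rot"][2]+np.pi/2-SY))
for n in("side","top"):
    c=vision.capture(n); np.savez(n+"3.npz",**c); cv2.imwrite(f"pics/{n}3.png",cv2.resize(c["image"][130:330,230:500,::-1],None,fx=2.8,fy=2.8))
```

```text
[ 0.46123253 -0.03313947  0.20009267] [-1.04664363e+00  2.17491747e-04 -1.32146998e+00] [-0.53  0.11  1.92  0.52  0.79  0.48] [ 0.02674418  0.32237211 -3.72151318] 13.907375171735895 7.825
stand frame tcp [-1.69778135e-01  1.42533513e-04  2.00092668e-01] yaw err 0.0053474857887120695
```

View pics/side3.png

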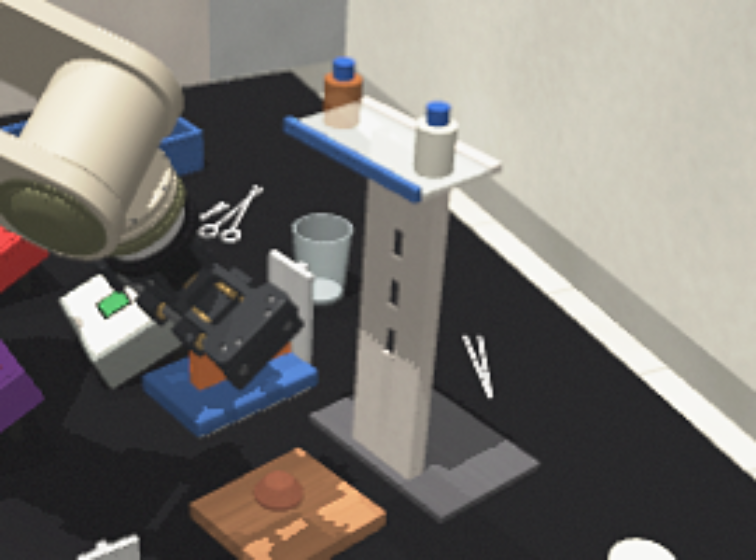

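View pics/top3.png

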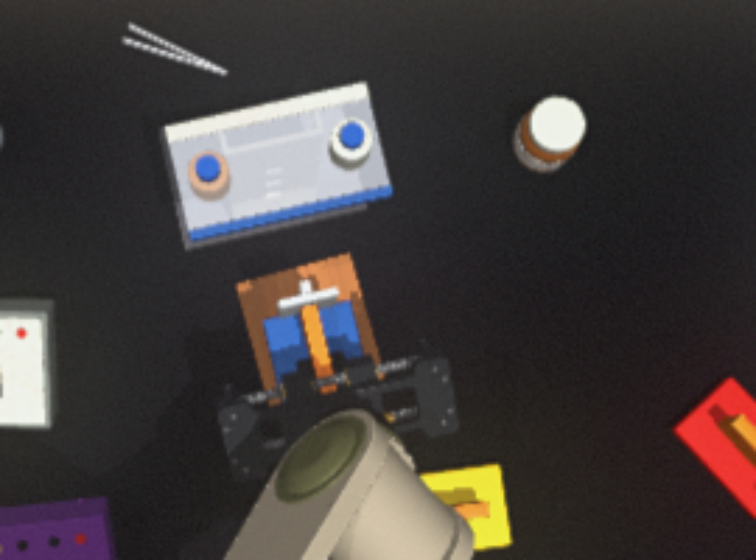

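The side crop shows the lamp held level in front of the upright: back plate at about (290,305), slots at (398,243), (393,292) and (389,341). The top crop shows the plate and upper tab at about (308,293), square to the shelf edge. Now I measure its offset in the stand frame.

```bash
cat > meas.py <<'E'
from h import *
import sys
def plate(c,xr):
    """points of back plate, stand frame"""
    P=(cloud(c)-SO)@SA; hsv=cv2.cvtColor(c["image"],cv2.COLOR_RGB2HSV)
    m=(P[...,0]>xr[0])&(P[...,0]<xr[1])&(abs(P[...,1])<.06)&(P[...,2]>.15)&(P[...,2]<.30)&(hsv[...,1]<50)&(hsv[...,2]>100)
    return P,m,hsv
if __name__=="__main__":
    for n in("top","side"):
        c=load(n+"3.npz"); P,m,hsv=plate(c,(-.14,-.10)); Q=P[m]
        print(n,m.sum(),np.percentile(Q,[1,5,50,95,99],axis=0).round(4).tolist())
        H,S,V=[hsv[...,i] for i in range(3)]
        o=(H>5)&(H<22)&(S>120)&(V>80)&(P[...,2]>.15)&(P[...,2]<.25)&(abs(P[...,1])<.05)&(P[...,0]>-.25)&(P[...,0]<-.09); O=P[o]
        if len(O): 
            T=O[O[:,2]>np.percentile(O[:,2],60)]; print(" rib",len(O),np.median(O[:,2]),np.percentile(O[:,2],97),cv2.minAreaRect(O[:,:2].astype(np.float32)))
        b=(H>100)&(H<125)&(S>120)&(V>60)&(P[...,2]>.15)&(P[...,2]<.25)&(abs(P[...,1])<.06)&(P[...,0]>-.25)&(P[...,0]<-.09); B=P[b]
        if len(B): print(" blue",len(B),np.percentile(B,[2,50,98],axis=0).round(4).tolist())
E
python3 meas.py
```

```text
top 130 [[-0.1227, -0.0257, 0.1993], [-0.1227, -0.0236, 0.2039], [-0.1212, -0.0009, 0.2602], [-0.1082, 0.0213, 0.2668], [-0.1061, 0.0233, 0.2686]]
 rib 177 0.23472685781427358 0.23852040375702702 ((-0.15999597311019897, -0.00273094791918993), (0.07299437373876572, 0.016358278691768646), 0.2214515656232834)
 blue 429 [[-0.1691, -0.0393, 0.1803], [-0.1446, 0.0093, 0.1849], [-0.1233, 0.0364, 0.1897]]
side 320 [[-0.1268, -0.0282, 0.1834], [-0.1205, -0.027, 0.1893], [-0.1187, -0.0129, 0.2455], [-0.1138, 0.0201, 0.2655], [-0.1076, 0.0241, 0.2665]]
 rib 121 0.19769086242537023 0.21622826555805524 ((-0.1807744950056076, -0.005812391638755798), (0.11316613107919693, 0.03731951862573624), 13.975529670715332)
 blue 846 [[-0.2366, -0.0424, 0.1734], [-0.2045, -0.0258, 0.1847], [-0.1233, 0.0338, 0.1873]]
```

Run:
```python
from h import *
for n in("top","side"):
    c=load(n+"3.npz"); P=(cloud(c)-SO)@SA; hsv=cv2.cvtColor(c["image"],cv2.COLOR_RGB2HSV); H,S,V=[hsv[...,i] for i in range(3)]
    b=(H>100)&(H<125)&(S>110)&(V>50)&(abs(P[...,0]+.062)<.012)&(abs(P[...,1])<.1)&(P[...,2]>.32)&(P[...,2]<.36)
    Q=P[b]; print(n,b.sum(),np.percentile(Q,[0,2,50,98,100],axis=0).round(4).tolist())
    a=np.polyfit(Q[:,1],Q[:,0],1); print(" slope deg",np.degrees(np.arctan(a[0])),a[1])
    px=np.argwhere(b)[:,::-1]; X=(onz(c,px,.34)-SO)@SA; print(" ray",X.min(0),X.max(0))
c=load("side0.npz"); g=cv2.cvtColor(c["image"],cv2.COLOR_RGB2GRAY)
for v in (214,216,218,233,235,236,250,252): 
    u=np.arange(352,394); r=rays(c,np.c_[u,np.full(len(u),v)]); n=SA[:,0]; lam=((SO-c["origin"])@n)/(r@n); y=((c["origin"]+r*lam[:,None]-SO)@SA)[:,1]*1000
    print(v," ".join(f"{a:.0f}:{b}" for a,b in zip(y,g[v,u])))
```

```text
top 268 [[-0.0663, -0.0785, 0.3355], [-0.0661, -0.0756, 0.3383], [-0.0633, -0.0005, 0.3459], [-0.0593, 0.0763, 0.3504], [-0.0584, 0.0796, 0.3513]]
 slope deg 0.22991517706898768 -0.06309811939494518
 ray [-0.06670452 -0.07956786  0.34      ] [-0.05777123  0.07969227  0.34      ]
side 290 [[-0.065, -0.0809, 0.3352], [-0.0642, -0.0792, 0.3361], [-0.0619, -0.0061, 0.3431], [-0.058, 0.0761, 0.3486], [-0.0565, 0.0788, 0.3491]]
 slope deg 0.39561281192419157 -0.061724508340213376
 ray [-0.06784004 -0.08226855  0.34      ] [-0.04405267  0.09349463  0.34      ]
214 71:137 67:174 63:165 59:84 56:37 52:39 48:40 45:54 41:99 38:129 34:127 31:127 27:126 24:127 20:127 17:125 13:127 10:132 6:120 3:55 -0:34 -4:70 -7:114 -10:126 -14:127 -17:124 -20:126 -24:125 -27:126 -30:126 -33:128 -36:127 -40:131 -43:131 -46:130 -49:129 -52:127 -55:94 -58:34 -61:42 -64:42 -67:41
216 70:157 67:144 63:118 59:70 55:39 52:42 48:41 44:56 41:101 37:129 34:127 30:127 27:127 23:127 20:127 16:126 13:127 9:133 6:119 2:40 -1:37 -4:83 -8:132 -11:126 -14:126 -18:126 -21:126 -24:128 -27:128 -31:127 -34:126 -37:128 -40:133 -43:1
[... 1159 characters left out ...]
26 -36:127 -40:129 -43:130 -46:129 -49:131 -52:126 -56:94 -59:37 -62:40 -65:42 -68:41 -71:42 -74:42
250 64:43 60:42 56:43 52:44 48:39 44:61 41:126 37:172 33:167 29:166 26:162 22:128 18:128 15:129 11:130 8:125 4:79 0:35 -3:66 -7:116 -10:129 -14:126 -17:128 -20:129 -24:126 -27:126 -31:128 -34:128 -37:128 -41:131 -44:130 -47:130 -50:133 -54:113 -57:52 -60:36 -63:42 -66:43 -70:41 -73:41 -76:43 -79:41
252 63:42 59:42 55:42 52:41 48:37 44:82 40:150 36:172 33:168 29:167 25:166 21:166 18:158 14:125 11:129 7:122 3:57 -0:34 -4:67 -7:116 -11:129 -14:125 -18:127 -21:128 -24:129 -28:129 -31:126 -35:127 -38:129 -41:132 -45:131 -48:133 -51:136 -54:115 -58:38 -61:40 -64:41 -67:41 -70:43 -73:44 -77:42 -80:42
```

Run:
```python
from h import *
c=load("side0.npz"); P=(cloud(c)-SO)@SA
h,w=P.shape[:2]; u,v=np.meshgrid(np.arange(w),np.arange(h)); r=rays(c,np.c_[u.ravel(),v.ravel()]); n=SA[:,0]
X=((c["origin"]+r*(((SO-c["origin"])@n)/(r@n))[:,None]-SO)@SA).reshape(h,w,3)
for lo,hi in((-32,36),(-32,-9),(9,36)):
  m=(X[...,1]>lo/1e3)&(X[...,1]<hi/1e3)&(X[...,2]>.06)&(X[...,2]<.30)&(abs(P[...,0])<.015)&~((abs(X[...,1]-.001)<.01))
  Q=P[m]; A=np.c_[np.ones(len(Q)),Q[:,1],Q[:,2]-.18]; k=np.linalg.lstsq(A,Q[:,0],rcond=None)[0]; res=Q[:,0]-A@k
  k=np.linalg.lstsq(A[abs(res)<.004],Q[abs(res)<.004,0],rcond=None)[0]
  print(lo,hi,m.sum(),"x0 mm",k[0]*1e3,"slope deg",np.degrees(k[1]),np.degrees(k[2]),"res",res.std()*1e3)
```

```text
-32 36 1093 x0 mm -0.060182133315335826 slope deg 0.28980954750666404 -0.019624112776114134 res 1.2803009908244465
-32 -9 549 x0 mm 0.6790174066210978 slope deg 2.1009150462661017 0.002681749340429241 res 1.308264491029221
9 36 544 x0 mm -0.9519895010279776 slope deg 2.295120012942636 -0.049720339502101786 res 1.1999967717875857
```

```bash
cat >> h.py <<'E'
SO=SO+SA@np.array([0,.0015,0]); SY=np.radians(14.03); SA=R.from_euler('z',SY).as_matrix()
E
python3 - <<'E'
from h import *
p,M,s=cur(); R1=Rt(SY,np.pi/2-1.0466)
print(p,SA.T@(p-SO),delta(p,M,st(-.0804,.0016,.194),R1))
E
```

```text
[ 0.46146573 -0.03365458  0.20017419] [-0.16966923 -0.00265452  0.20017419] ([-0.0001, 0.0029, -0.0018], [-3.95, 50.04, 74.2])
```

Emit:
jog_arm(deltas=[[[0,0.002,-0.001],[-1.5,8,12],0],[[0,0.003,-0.002],[-4,20,30],0],[[0,0.003,-0.002],[-4,32,48],0],[[0,0.003,-0.002],[-4,43,64],0],[[0,0.003,-0.002],[-4,50,74],0],[[0,0.003,-0.002],[-4,50,74],0],[[0,0.003,-0.002],[-4,50,74],0]])

```text
clock: 8.8
tcp_pos: [0.5463, -0.0075, 0.194]
eef_rot: [-1.047, 0.0, -1.326]
force: [-0.0, 0.9, -2.6]
width: 0.153
```

Run:
```python
from h import *
from rig import vision
p,M,s=cur(); print(p,s["eef_rot"],s["force"],s["width"]*88,s["clock"])
print("stand frame tcp",SA.T@(p-SO),"yaw err",np.degrees(s["eef_rot"][2]+np.pi/2-SY))
c=vision.capture("side"); np.savez("side4.npz",**c); cv2.imwrite("pics/side4.png",cv2.resize(c["image"][160:280,310:420,::-1],None,fx=5,fy=5,interpolation=cv2.INTER_CUBIC))
c=vision.capture("top"); np.savez("top4.npz",**c); cv2.imwrite("pics/top4.png",cv2.resize(c["image"][150:270,280:400,::-1],None,fx=5,fy=5,interpolation=cv2.INTER_CUBIC))
```

```text
[ 0.54633965 -0.00751101  0.19396   ] [-1.04675757e+00  1.23772650e-04 -1.32566772e+00] [-0.0048045   0.88375221 -2.56591201] 13.465789120782194 8.8
stand frame tcp [-0.0809892   0.00213318  0.19396   ] yaw err 0.01483437144771578
```

View pics/side4.png

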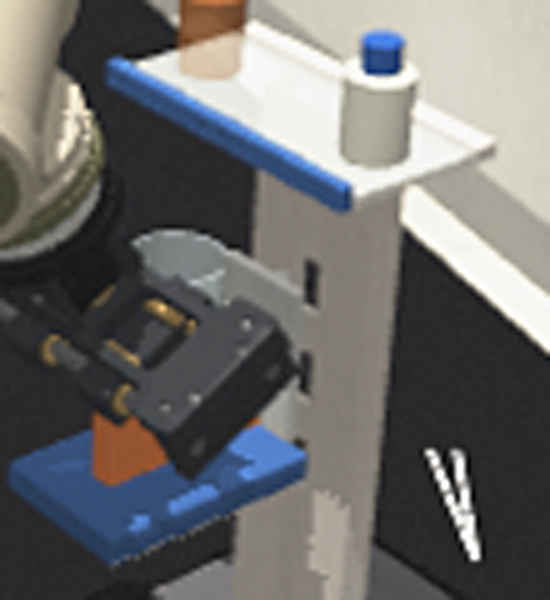

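View pics/top4.png

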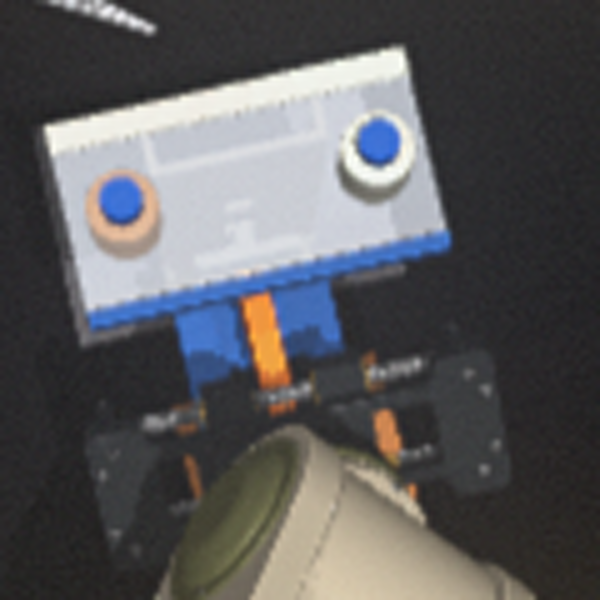

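The side crop shows the plate edge and upper tab just in front of the top slot, tab at about (310,318) and slot at (312,283). In the top crop the rib at (265,340) runs square to the shelf edge and the tab and plate show faintly through the shelf at (240,240). I overlay the expected points to check the fit.

Run:
```python
from h import *
c=load("side4.npz"); p=np.array([.54634,-.00751,.19396])
t=SA.T@(p-SO); x0=t[0]-.0096; z0=t[2]-.0348
x,y,w=310,160,110
f=6; img=cv2.resize(c["image"][185:255,330:400,::-1],None,fx=8,fy=8,interpolation=cv2.INTER_CUBIC)
def dr(pts,col,closed=True):
    q=((proj(c,[st(*a) for a in pts])-[330,185]+.5)*8).round().astype(np.int32); cv2.polylines(img,[q.reshape(-1,1,2)],closed,col,1)
for zb in(.130,.18,.23):
    dr([(0,-.007,zb),(0,.007,zb),(0,.007,zb+.028),(0,-.007,zb+.028)],(0,255,0))
dr([(0,-.04,.1),(0,-.04,.33)],(0,255,0),False);dr([(0,.04,.1),(0,.04,.33)],(0,255,0),False)
y0=t[1]-.0016
dr([(x0+.063,y0-.025,z0),(x0+.063,y0+.025,z0),(x0+.063,y0+.025,z0+.1),(x0+.063,y0-.025,z0+.1)],(0,0,255))
for zt in(.035,.085):
    a=x0+.0745; dr([(a,y0-.004,z0+zt-.01),(a,y0+.004,z0+zt-.01),(a,y0+.004,z0+zt+.01),(a,y0-.004,z0+zt+.01)],(255,0,255))
cv2.imwrite("pics/ov4.png",img)
```

```text
(no output)
```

View pics/ov4.png

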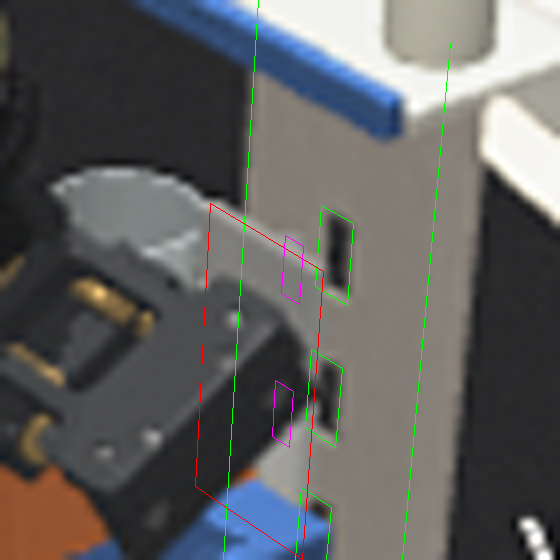

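Emit:
jog_arm(deltas=[[[0,0,0],[0,3,5.2],0],[[0,0,0],[0,6,10.4],0],[[0,0,0],[0,8,13.9],0],[[0,0,0],[0,9,15.6],0],[[0,0,0],[0,10,17.3],0],[[0,0,0],[0,10,17.3],0]])

```text
clock: 9.65
tcp_pos: [0.5663, -0.0024, 0.1941]
eef_rot: [-1.046, -0.0, -1.325]
force: [-0.9, 0.3, -2.8]
width: 0.156
```

Run:
```python
from h import *
p,M,s=cur(); print(p,s["force"],s["torque"],s["width"]*88,s["clock"])
print("stand frame tcp",SA.T@(p-SO),"F stand",SA.T@s["force"],"yaw err",np.degrees(s["eef_rot"][2]+np.pi/2-SY))
```

```text
[ 0.56629802 -0.00244515  0.19406612] [-0.85492307  0.25602916 -2.79436962] [-0.18170219  0.659226   -0.01470408] 13.765367399960596 9.65
stand frame tcp [-0.0603981   0.00220941  0.19406612] F stand [-0.76735066  0.45565045 -2.79436962] yaw err 0.03747151869069922
```

Emit:
jog_arm(deltas=[[[0,0,0],[0,1,1.7],0],[[0,0,0],[0,2,3.5],0],[[0,0,0],[0,3,5.2],0],[[0,0,0],[0,3.5,6],0],[[0,0,0],[0,3.5,6],0]])

```text
clock: 10.28
tcp_pos: [0.57, -0.0015, 0.1941]
eef_rot: [-1.052, -0.001, -1.324]
force: [-32.8, -12.5, 15.3]
width: 0.156
```

```bash
cat > f.py <<'E'
from h import *
p,M,s=cur(); print(p,s["torque"],s["width"]*88,s["clock"])
print("stand frame tcp",SA.T@(p-SO),"F stand",SA.T@s["force"],"yaw err",np.degrees(s["eef_rot"][2]+np.pi/2-SY))
E
python3 f.py
```

```text
[ 0.57001289 -0.00147256  0.19405002] [-1.37610826  3.53503402 -0.31711842] 13.709108762368725 10.275
stand frame tcp [-0.05655827  0.00225239  0.19405002] F stand [-34.81714449  -4.20867746  15.25790071] yaw err 0.09925469824437008
```

Emit:
jog_arm(deltas=[[[0,0,0],[0,-1,-1.7],0],[[0,0,0],[0,-1.5,-2.6],0],[[0,0,0],[0,-1.5,-2.6],0]])

```text
clock: 10.65
tcp_pos: [0.5699, -0.0016, 0.1941]
eef_rot: [-1.047, -0.0, -1.325]
force: [-7.1, -2.3, 0.2]
width: 0.155
```

```bash
python3 f.py;  python3 - <<'E'
from h import *
from rig import vision
c=vision.capture("side"); np.savez("side5.npz",**c); cv2.imwrite("pics/side5.png",cv2.resize(c["image"][185:255,330:400,::-1],None,fx=8,fy=8,interpolation=cv2.INTER_CUBIC))
E
```

```text
[ 0.56988981 -0.00158528  0.19408722] [-0.4337008   1.24536308 -0.05917003] 13.651660542553104 10.65
stand frame tcp [-0.056705    0.00217287  0.19408722] F stand [-7.47551594 -0.49471083  0.15668812] yaw err 0.043619812372568845
```

View pics/side5.png

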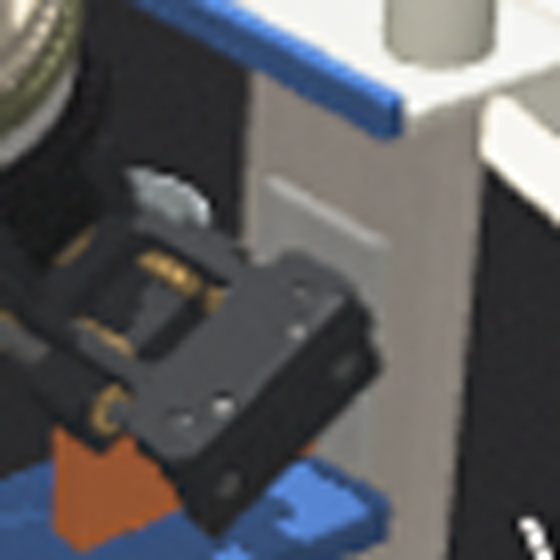

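The crop shows the back plate lying flush on the upright's face, top edge from (268,180) to (388,243), with both slots covered, so the tabs are in. Now I lower it.

Emit:
jog_arm(deltas=[[[0,0,0],[0,1.7,-1],0],[[0,0,0],[0,3.5,-2],0],[[0,0,0],[0,5.2,-3],0],[[0,0,0],[0,6.9,-4],0],[[0,0,0],[0,8.7,-5],0],[[0,0,0],[0,10.4,-6],0],[[0,0,0],[0,10.4,-6],0]])

```text
clock: 11.58
tcp_pos: [0.5699, -0.0014, 0.1818]
eef_rot: [-1.047, 0.0, -1.325]
force: [-4.6, -1.2, -1.9]
width: 0.156
```

```bash
python3 f.py
```

```text
[ 0.56987316 -0.00140389  0.18182714] [-0.31732318  1.26273095  0.03381253] 13.702691665175465 11.575
stand frame tcp [-0.05667718  0.00235289  0.18182714] F stand [-4.77832515 -0.04134985 -1.86247942] yaw err 0.05355794677627913
```

Dropped 12.3 mm freely. I continue down until it seats.

Emit:
jog_arm(deltas=[[[0,0,0],[0,0.9,-0.5],0],[[0,0,0],[0,1.7,-1],0],[[0,0,0],[0,2.6,-1.5],0],[[0,0,0],[0,3.5,-2],0],[[0,0,0],[0,3.5,-2],0]])

```text
clock: 12.2
tcp_pos: [0.5697, -0.0015, 0.1793]
eef_rot: [-1.045, -0.001, -1.325]
force: [-16.9, -3.3, 12.8]
width: 0.156
```

```bash
python3 f.py
```

```text
[ 0.56971375 -0.00146867  0.1792623 ] [-0.16407367  1.59981952  0.132356  ] 13.767143326624051 12.2
stand frame tcp [-0.05684754  0.00232869  0.1792623 ] F stand [-17.1580367    0.90926625  12.77364856] yaw err 0.06230437520111945
```

Emit:
jog_arm(deltas=[[[0,0,0],[-0.0,0.5,-1.5],0],[[0,0,0],[0,1.3,-2],0],[[0,0,0],[0,1.3,-2],0]])

```text
clock: 12.58
tcp_pos: [0.5694, -0.0017, 0.1784]
eef_rot: [-1.043, -0.002, -1.325]
force: [-17.7, -1.9, 20.0]
width: 0.159
```

```bash
python3 f.py
python3 - <<'E'
from h import *
from rig import vision
c=vision.capture("side"); np.savez("side6.npz",**c); cv2.imwrite("pics/side6.png",cv2.resize(c["image"][160:290,310:420,::-1],None,fx=5,fy=5,interpolation=cv2.INTER_CUBIC))
E
```

```text
[ 0.56936206 -0.00166446  0.1784041 ] [0.27659096 1.02351498 0.30235986] 13.9627678298179 12.575
stand frame tcp [-0.0572362  0.002224   0.1784041] F stand [-17.60230578   2.4624175   19.98399064] yaw err 0.05390124213022786
```

View pics/side6.png

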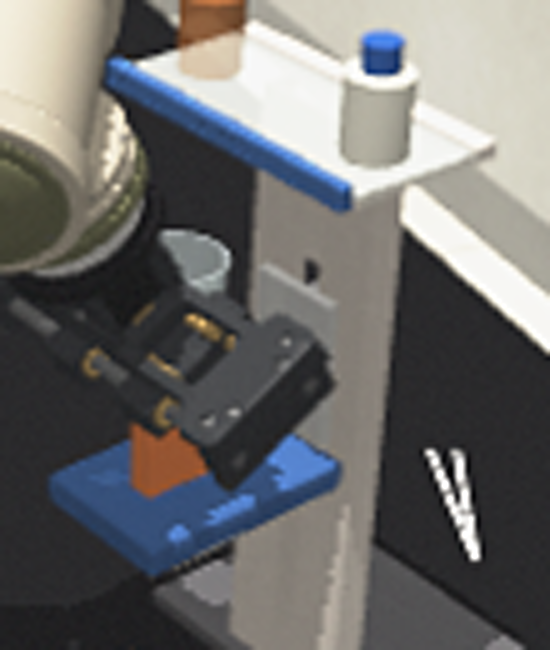

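The crop shows the plate lowered, its top edge from (262,268) to (335,303), with the upper end of the top slot open above it at (312,270). The reaction is about 23 N and there was no further drop, so it is bottomed. I relieve the load and then open.

Emit:
jog_arm(deltas=[[[0,0,0],[0,-1.4,0.2],0],[[0,0,0],[0,-2.7,0.4],0],[[0,0,0],[0,-2.7,0.4],0]])

```text
clock: 13.0
tcp_pos: [0.5687, -0.0021, 0.1788]
eef_rot: [-1.045, -0.001, -1.326]
force: [-0.5, 0.3, 2.4]
width: 0.155
```

```bash
python3 f.py
```

```text
[ 0.5686887  -0.00208979  0.17879944] [0.10862227 0.00057455 0.10424137] 13.664851766369805 13.0
stand frame tcp [-0.05799259  0.0019746   0.17879944] F stand [-0.37891786  0.37969596  2.35916211] yaw err 0.018446181050992636
```

Emit:
jog_arm(deltas=[[[0,0,0],[0,0,0],0.6],[[0,0,0],[0,0,0],0.6],[[0,0,0],[0,0,0],0.6],[[0,0,0],[0,0,0],0.6],[[0,0,0],[0,0,0],0.6],[[0,0,0],[0,-10,0],0.6],[[0,0,0],[0,-30,0],0.6],[[0,0,0],[0,-60,0],0.6],[[0,0,0],[0,-100,-20],0.6],[[0,0,0],[0,-120,-60],0.6],[[0,0,0],[0,-120,-100],0.6],[[0,0,0],[0,-120,-100],0.6]])

```text
clock: 14.5
tcp_pos: [0.424, -0.0376, 0.2319]
eef_rot: [-1.047, 0.001, -1.328]
force: [-0.5, -0.4, -0.2]
width: 0.598
```

```bash
python3 f.py
python3 - <<'E'
from h import *
from rig import vision
c=vision.capture("side"); np.savez("side7.npz",**c); cv2.imwrite("pics/side7.png",cv2.resize(c["image"][130:330,250:450,::-1],None,fx=3,fy=3,interpolation=cv2.INTER_CUBIC))
P=(cloud(c)-SO)@SA; hsv=cv2.cvtColor(c["image"],cv2.COLOR_RGB2HSV); H,S,V=[hsv[...,i] for i in range(3)]
b=(H>100)&(H<125)&(S>120)&(V>60)&(P[...,2]>.12)&(P[...,2]<.2)&(abs(P[...,1])<.07)&(P[...,0]>-.2); B=P[b]
print(np.percentile(B,[2,50,98],axis=0).round(4))
o=(H>5)&(H<22)&(S>120)&(V>80)&(P[...,2]>.15)&(P[...,2]<.25)&(abs(P[...,1])<.05)&(P[...,0]>-.2);print(np.percentile(P[o],[2,50,98],axis=0).round(4))
E
```

```text
[ 0.42399895 -0.03764564  0.23191772] [-0.11213149  0.30906142 -0.01369558] 52.63177451781589 14.5
stand frame tcp [-0.20698589  0.00255655  0.23191772] F stand [-0.61806573 -0.25844829 -0.17182235] yaw err -0.09954627907195691
[[-0.1243 -0.0405  0.1487]
 [-0.0915 -0.0208  0.1617]
 [-0.0121  0.0361  0.1658]]
[[-0.1006 -0.0085  0.166 ]
 [-0.061  -0.0056  0.1948]
 [-0.0117  0.0062  0.2152]]
```

View pics/side7.png

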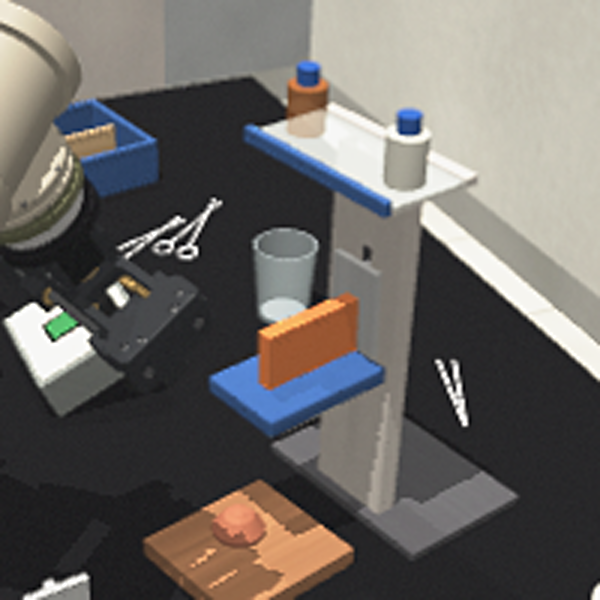

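The lamp hangs level on its own in the crop: rib at (308,340), head at (297,390), plate flush below the open slot top at (366,253). The depth readings put the head top at 0.165 and the rib top at 0.215, which are the hung heights. Next is the key.

Run:
```python
from h import *
p,M,s=cur(); R1=Rt(np.radians(-.7),np.radians(25)); k=np.array([.450,.285,.065])
print(R1[:,1],delta(p,M,k-.09*R1[:,1],R1), delta(p,M,[.40,.1,.23],M))
```

```text
[ 0.42258672 -0.00516313 -0.90630779] ([-0.0885, 0.2272, -0.1176], [-317.26, 106.94, 13.01]) ([0.0, 0.0, 0.0], [-140.09, 6.62, 6.02])
```

Emit:
jog_arm(deltas=[[[-0.05,0.12,-0.06],[-60,7,5],0],[[-0.088,0.227,-0.118],[-120,10,8],0],[[-0.088,0.227,-0.118],[-180,40,10],0],[[-0.088,0.227,-0.118],[-240,80,12],0],[[-0.088,0.227,-0.118],[-300,100,13],0],[[-0.088,0.227,-0.118],[-317,107,13],0],[[-0.088,0.227,-0.118],[-317,107,13],0],[[-0.088,0.227,-0.118],[-317,107,13],0],[[-0.088,0.227,-0.118],[-317,107,13],0],[[-0.088,0.227,-0.118],[-317,107,13],0]])

```text
clock: 15.8
tcp_pos: [0.4123, 0.2849, 0.1468]
eef_rot: [-1.134, 0.001, -1.583]
force: [0.5, -0.2, -0.8]
width: 0.001
```

Run:
```python
from h import *
from rig import vision
p,M,s=cur(); R1=Rt(np.radians(-.7),np.radians(25)); k=np.array([.450,.285,.065])
print(p,s["eef_rot"],s["force"],s["width"],delta(p,M,k-.012*R1[:,1],R1))
for n in("side","top"):
    c=vision.capture(n); x=(slice(180,300),slice(200,320)); cv2.imwrite(f"pics/{n}8.png",cv2.resize(c["image"][x][:,:,::-1],None,fx=4,fy=4))
```

```text
[0.41229865 0.2848931  0.14676474] [-1.13357885e+00  6.67929617e-04 -1.58278884e+00] [ 0.47388583 -0.2466243  -0.78077539] 0.0012591082446579002 ([-0.0009, -0.0001, -0.0007], [-0.51, 78.04, -0.46])
```

View pics/side8.png

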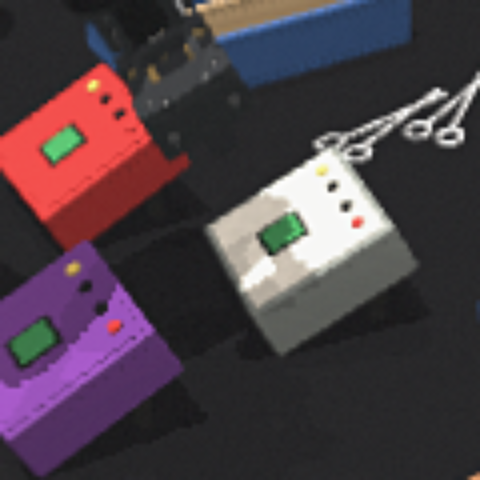

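The gripper appears at the top left of the crop, tip at about (175,140), and the key is at (283,233). I check that against the projection.

Run:
```python
from h import *
c=load("side0.npz"); print((proj(c,[[.4123,.2849,.1468],[.45,.285,.065]])-[200,180])*4)
c=load("top0.npz"); print((proj(c,[[.4123,.2849,.1468],[.45,.285,.065]])-[200,180])*4)
```

```text
[[221.69773159 143.33876149]
 [278.98076959 231.24927392]]
[[ 64.1307315  391.71753752]
 [ 93.47684634 340.78840947]]
```

View pics/top8.png

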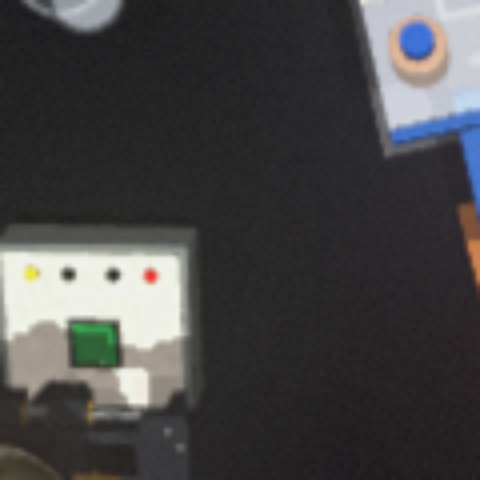

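Run:
```python
from h import *
from rig import vision
out=[]
for n,x in(("side",(slice(130,280),slice(180,330))),("top",(slice(230,380),slice(140,290)))):
    c=vision.capture(n); np.savez(n+"9.npz",**c); im=cv2.resize(c["image"][x][:,:,::-1],None,fx=2.6,fy=2.6,interpolation=cv2.INTER_CUBIC)
    q=(proj(c,[[.4123,.2849,.1468]])[0]-[x[1].start,x[0].start]+.5)*2.6; cv2.circle(im,tuple(int(a) for a in q),4,(255,0,255),1); out.append(im)
cv2.imwrite("pics/b9.png",np.hstack(out))
```

```text
(no output)
```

View pics/b9.png

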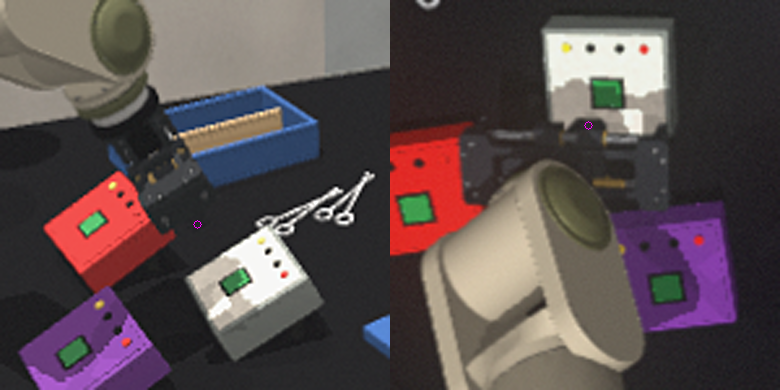

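Run:
```python
from h import *
M=R.from_euler('xyz',[-1.1336,.0007,-1.5828]).as_matrix(); p=np.array([.4123,.2849,.1468])
for n in("top","side"):
    c=load(n+"9.npz"); P=cloud(c); L=(P-p)@M*1000; hsv=cv2.cvtColor(c["image"],cv2.COLOR_RGB2HSV)
    m=(abs(L[...,0])<100)&(L[...,1]>-120)&(L[...,1]<40)&(abs(L[...,2])<60)
    print(n,m.sum())
    for a in range(-75,76,10):
        k=m&(abs(L[...,0]-a)<5); 
        if k.sum()>3: print(a,k.sum(),"ymax",np.sort(L[k][:,1])[-4:].round(0),"z",np.percentile(L[k][:,2],[5,95]).round(0))
```

```text
top 1625
-75 138 ymax [-68. -67. -67. -64.] z [-31.  34.]
-65 129 ymax [-79. -78. -78. -78.] z [-24.  30.]
-55 46 ymax [-78. -78. -77. -77.] z [-17.  25.]
-45 31 ymax [-79. -79. -78. -78.] z [18. 26.]
-35 32 ymax [-80. -78. -77. -74.] z [19. 25.]
-25 52 ymax [-74. -74. -71. -71.] z [20. 33.]
-15 57 ymax [-11.  -9.  -8.  -6.] z [ 8. 33.]
-5 82 ymax [-2.  1.  1.  2.] z [ 2. 32.]
5 35 ymax [-5. -3. -0.  1.] z [ 8. 28.]
15 71 ymax [-70.  -8.  -7.  -1.] z [ 6. 33.]
25 125 ymax [-73. -73. -71. -68.] z [-16.  33.]
35 104 ymax [-71. -71. -70. -70.] z [-20.  30.]
45 65 ymax [-79. -78. -78. -76.] z [-21.  24.]
55 64 ymax [-78. -77. -77. -77.] z [-23.  24.]
65 76 ymax [-79. -79. -78. -76.] z [-25.  25.]
75 125 ymax [-100. -100.  -99.  -98.] z [-31.  33.]
side 960
-75 41 ymax [-69. -68. -67. -65.] z [-32.  35.]
-65 14 ymax [-98. -98. -83. -81.] z [-29.  35.]
-25 13 ymax [-87. -87. -87. -85.] z [-30.  33.]
-15 18 ymax [-85. -84. -83. -80.] z [-31.  33.]
-5 22 ymax [-82. -81. -80. -79.] z [-29.  34.]
5 34 ymax [-86. -86.  -4.   0.] z [-21.  28.]
15 149 ymax [-3. -2. -2.  0.] z [-19.  25.]
25 90 ymax [-87. -86. -85. -85.] z [-25.  29.]
35 25 ymax [-89. -88. -87. -87.] z [-26.  27.]
45 13 ymax [-106. -102.  -96.  -95.] z [-20.  24.]
55 10 ymax [-106. -106. -106. -106.] z [-20.  22.]
65 32 ymax [-105. -105. -105. -105.] z [-21.  27.]
75 55 ymax [-105. -105. -105. -104.] z [-28.  33.]
```

Depth of the tip region puts the shut fingertips at the TCP, so the alignment is good. Pressing in small steps.

Emit:
jog_arm(deltas=[[[0,0,0],[-0.5,20,-0.5],0],[[0,0,0],[-0.5,45,-0.5],0],[[0,0,0],[-0.5,65,-0.5],0],[[0,0,0],[-0.5,78,-0.5],0],[[0,0,0],[-0.5,84,-0.5],0],[[0,0,0],[-0.5,84,-0.5],0]])

```text
clock: 16.75
tcp_pos: [0.4468, 0.2856, 0.0698]
eef_rot: [-1.135, 0.0, -1.581]
force: [0.2, 0.4, -0.4]
width: 0.001
```

```bash
cat > k.py <<'E'
from h import *
p,M,s=cur(); R1=Rt(np.radians(-.7),np.radians(25)); k=np.array([.450,.285,.065])
print(p,s["force"],"along",s["force"]@M[:,1],"tcp in key/tool axes",(M.T@(p-k)*1000).round(2),s["clock"])
E
python3 k.py
```

```text
[0.44681456 0.28564458 0.06981438] [ 0.15388168  0.35133919 -0.41403438] along 0.4387134293685 tcp in key/tool axes [-0.61 -5.71 -0.86] 16.75
```

Emit:
jog_arm(deltas=[[[0,0,0],[0.5,1.5,0.8],0],[[0,0,0],[0.5,3,0.8],0],[[0,0,0],[0.5,4.5,0.8],0],[[0,0,0],[0.5,5.5,0.8],0],[[0,0,0],[0.5,5.5,0.8],0]])

```text
clock: 17.38
tcp_pos: [0.4498, 0.2852, 0.0651]
eef_rot: [-1.135, 0.0, -1.581]
force: [-0.3, -0.1, 0.2]
width: 0.008
```

```bash
python3 k.py
```

```text
[0.44979048 0.28523359 0.06505664] [-0.29508635 -0.09014144  0.21298557] along -0.3172956662924239 tcp in key/tool axes [-0.23 -0.14 -0.17] 17.375
```

Emit:
jog_arm(deltas=[[[0,0,0],[0,0.7,0],0],[[0,0,0],[0,1.4,0],0],[[0,0,0],[0,1.4,0],0]])

```text
clock: 17.75
tcp_pos: [0.4503, 0.2852, 0.064]
eef_rot: [-1.135, 0.0, -1.581]
force: [-2.7, 0.2, 3.6]
width: 0.008
```

```bash
python3 k.py
```

```text
[0.45030556 0.28524058 0.06395286] [-2.66568975  0.240675    3.57091784] along -4.3637982063090535 tcp in key/tool axes [-0.24  1.08 -0.17] 17.75
```

Emit:
jog_arm(deltas=[[[0,0,0],[0,0.6,0],0],[[0,0,0],[0,1.2,0],0],[[0,0,0],[0,1.2,0],0]])

```text
clock: 18.12
tcp_pos: [0.4504, 0.2853, 0.0637]
eef_rot: [-1.134, 0.0, -1.581]
force: [-11.1, -1.5, 17.6]
width: 0.004
```

```bash
python3 k.py
```

```text
[0.4504496  0.28525784 0.06372387] [-11.11224194  -1.48064885  17.59736349] along -20.640568438592503 tcp in key/tool axes [-0.26  1.35 -0.14] 18.125
```

The key is on its stop: 20.6 N with only 0.3 mm more travel. Releasing and backing away.

Emit:
jog_arm(deltas=[[[0,0,0],[0,-5,0],0],[[0,0,0],[0,-30,0],0],[[0,0,0],[0,-80,0],0],[[0,0,0],[0,-130,0],0],[[0,0,0],[0,-160,0],0],[[0,0,0],[0,-160,0],0],[[0,0,0],[0,-160,0],0],[[0,0,0],[0,-160,0],0]])

```text
clock: 19.12
tcp_pos: [0.3834, 0.2856, 0.2063]
eef_rot: [-1.137, -0.001, -1.582]
force: [0.9, -0.2, -0.4]
width: 0.002
```

Run:
```python
from h import *
from rig import vision,status
s=status.read_state(); print(s["tcp_pos"],s["force"],s["clock"],abs(s["qd"]).max())
for n in("side","top"):
    c=vision.capture(n); np.savez(n+"10.npz",**c); cv2.imwrite(f"pics/{n}10.png",c["image"][:,:,::-1])
    P=(cloud(c)-SO)@SA; hsv=cv2.cvtColor(c["image"],cv2.COLOR_RGB2HSV); H,S,V=[hsv[...,i] for i in range(3)]
    b=(H>100)&(H<125)&(S>120)&(V>60)&(P[...,2]>.12)&(P[...,2]<.2)&(abs(P[...,1])<.07)&(P[...,0]>-.2); B=P[b]
    print(n,np.percentile(B,[2,50,98],axis=0).round(4).tolist())
    W=cloud(c); g=(H>45)&(H<85)&(S>80)&(V>50)&(np.linalg.norm(W-[.45,.285,.065],axis=2)<.03); print("key",np.nanmedian(W[g],0))
    if n=="side":
        img=cv2.resize(c["image"][185:255,330:400,::-1],None,fx=8,fy=8,interpolation=cv2.INTER_CUBIC); cv2.imwrite("pics/z10.png",img)
```

```text
[0.38338447 0.28559394 0.20633256] [ 0.87739609 -0.21792385 -0.41789735] 19.125 0.002983574007643261
side [[-0.1241, -0.0403, 0.1492], [-0.0916, -0.0211, 0.1615], [-0.0126, 0.0369, 0.1656]]
key [0.45144169 0.28476279 0.06388116]
top [[-0.125, -0.0371, 0.1563], [-0.084, 0.0061, 0.1618], [-0.037, 0.0385, 0.1668]]
key [0.44916567 0.28563774 0.06369973]
```

View pics/z10.png

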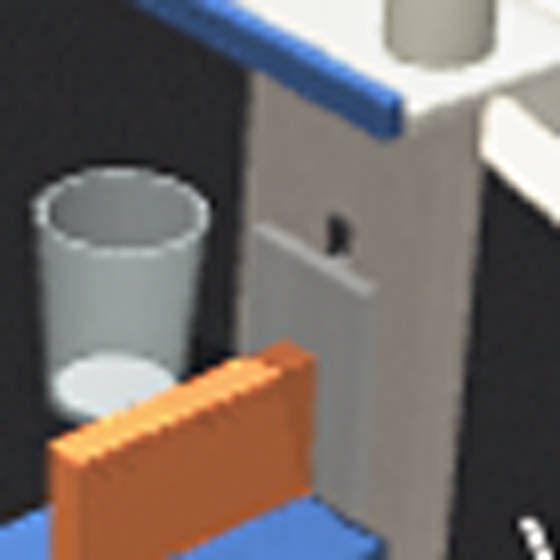

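View pics/side10.png

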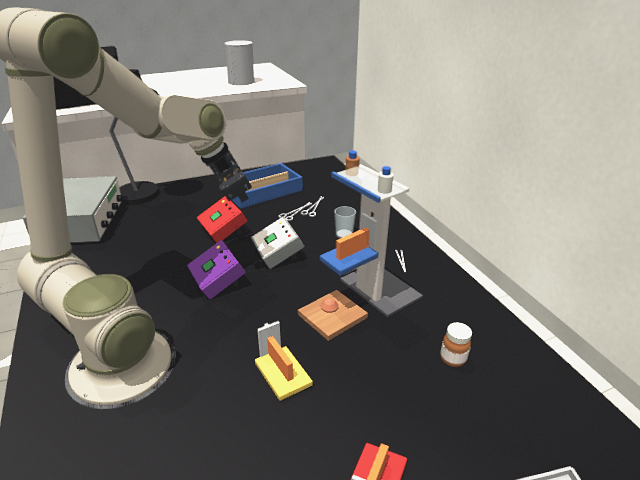

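View pics/top10.png

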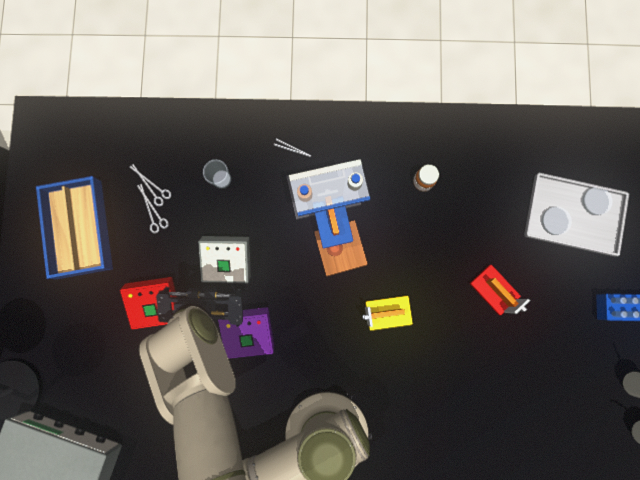

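The lamp hangs in the side view at (350,250) with its plate flush, and the beaker (345,222), jar (456,345) and shell (329,303) are where they were. In the top view the beaker (216,173) and jar (427,178) match the first picture, and the arm is clear at (195,310). I hand it in.

```bash
python3 -c "
from rig import workorder; print(workorder.close_job())"
```

```text
the job is handed in; nothing more can be done
None
```

The blue lamp is hung with both tabs in the top two slots. I then pressed the green key on the grey console and let it go. The job was handed in at about 19 s, and it gives no verdict.

- **Lamp:** I pinched it by the rib with a 30° lean and slid it in until the plate met the face. It was then lowered 14–15 mm until it bottomed, with about 23 N of reaction. After letting go, it hung level with the plate flush. The underside of the head came out about 145 mm above the bench, as it should when hung.
- **Key:** it gave about 4.4 N near 1.1 mm, then 20.6 N at its stop, and I backed off. The last force reading was near zero, with the gripper well clear.
- **Bystanders:** the beaker, jar and shell look unmoved in the side view; the top view confirms the beaker and jar, while the lamp now hides the shell there.
- **Disagreements:** the estimates of the slot centre differed by up to 3 mm, and the plate met the face about 3 mm sooner than my estimate. After release the key's depth reading was 0.5–1 mm lower than at the start. I put that down to shadow and noise, but nothing measures the key's travel directly.

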